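# Clear and open the nozzle case

### The arm

A 6-joint arm with a two-finger parallel gripper is mounted at the origin on a cart in front of the work surface, level with it; the furniture and walls round the work are solid. World frame = base frame: x ahead of the robot, y to its left, z up, the work surface at z = 0. Lengths are in m, angles in rad, forces in N, time in s.
With the tool pointing down it reaches from about 0.325 to 0.9 m from the base axis. Payload 6.1 kg.
Tool frame: the origin (TCP) lies at the very end of the fingers, on their centre line; the grasp point (between the pads) lies 19 mm behind it (r.grip_point_offset is the distance from the TCP to the grasp point, in m); z points along the fingers, y is the line along which they close (so a half turn about z gives the same grasp; the last joint's range is limited). The gripper opens to 85 mm and grips with 20 to 120 N. Pads are 22 mm wide; open, the fingers measure 114 mm over their backs; the gripper's body (76 mm by 85 mm) begins 54 mm behind the grasp point. The pads swing forward as they close: fully open they stand 13 mm farther back than shut.
Start: joints at [1.019, 0.22, 1.526, -0, 1.395, -0.126], TCP at [0.258, 0.569, 0.231] pointing down, gripper open.
Joint ranges: [-2.98, 2.98], [-0.91, 2.08], [0.09, 2.57], [-1.24, 4.39], [0.2, 2.65], [-2.68, 2.68]. Speed limits (rad/s): [2.57, 2.57, 3.01, 3.14, 3.14, 3.14].

### API

Orientations are given as a 3x3 rotation matrix whose columns are the frame's x, y, z axes.
In Python, from bench import r, get_image, camera_info gives the robot as it stands. The module is installed in compiled form; this text tells all that it offers.
- The arm moves only by the shell command python3 -m pendant 'ROWS' [OPENING] [FORCE]. ROWS is text: rows parted by semicolons, each of 4 numbers parted by spaces: the shift along the tool's x, y, z each as a share of 500 mm, from -1 to 1, then the turn about the tool's z as a share of pi/4 rad, from -1 to 1. In form: tx ty tz yaw; .... A call has 1 to 12 rows; each row shifts and turns the commanded pose from where the row before left it, along the tool's axes as they then stand; what a row does not reach is not made up. A row lasts 1/10 s, in which the tool goes at most 50 mm and 8.59 degrees, less where a joint would pass 70% of its speed; a pose out of reach is approached as far as the arm can. A call with a number of a shift or a turn outside -1 to 1 is refused whole. A call with a gripper value outside its range is refused whole. OPENING is the opening, from 0 (shut) to 1 (fully open), set as the call begins (- or left out, the last holds). The fingers move at their own pace and stop on an object; FORCE is the grip in N (left out, the last holds). Time passes only in rows, so rows that do not move let the fingers close. It gives the time, the measured TCP pose, the force, the opening and the grip force at its end, in the units of the state.
- r.get_state(): the state, without advancing time (a new reading comes with each control period).
- get_image(name): name is "scene" or "top" or "wrist"; returns the picture (384x512x3 uint8, red, green, blue); there is no depth.
- camera_info(name): a dict with "fx", "fy", "cx", "cy" (pixels), "world_to_cam" (4x4, takes a point from world to camera coordinates); the wrist camera has in their place "mount" (4x4, takes a point from camera to tool coordinates, whose origin is the TCP and whose axes are the flange's). Camera axes: x right, y up, looking along -z (the intrinsics and any distortion apply to the point x, -y, -z); pixel columns grow to the right and rows downward; lengths in m; the calibration is good to about 2 mm. The wrist camera is an equidistant fisheye: a pixel r from the principal point sees the ray r / f radians off the axis. A picture is of the moment at which its call begins: read the wrist's pose just before it. camera_info takes no time and is no camera call.
- r.job_done(): hands the job in; it is judged then, once.
The state is a dict: "clock": time; "qpos": joint angles; "joint_vel": joint speeds; "joint_torque": joint torques, N m; "ee_pos": TCP position; "orientation": TCP orientation; "force": force on the tool from outside, world axes, zero at the start; "torque": the same for the moment, N m; "opening": finger opening in m; "grip_force": force on a finger pad.
Only numpy, scipy, OpenCV 4.12 (cv2) and the standard library are available. Lean on these libraries where they do the work, as an engineer would, in place of code of your own. Each camera call takes 0.05 s, during which the arm holds its last target. There are 200 camera calls.

### The job

Someone left the roll of tape lying on the closed nozzle case. Lay the tape flat on the cutting board, wholly on it and clear of the scraper, without dropping it; then lift the lid, which has a tab at its front, and swing it gently all the way back until it rests on its stop and stays open. Leave the scraper, the paste pot and the pen where they are.

Things in the scene. Friction and masses are not known exactly. Their poses are not given: they have to be found in the camera images.
- case: Flat nozzle case, blue with a clear hinged lid, fixed to the worktop: 150 mm deep (x), 240 mm wide (y), 54 mm high when shut. The origin is at its underside: the body reaches from x = -76 to 74 mm and y = -125 to 117 mm; z up. The front with the lift tab faces -x, the hinge is along the far (+x) edge. The lid's flat top is 54 mm above the origin.
- case_lid (a joint): angle of the case's lid about its hinge (the line through hinge along the case's y): 0 shut, 1.64 wide open on its stop, a little past upright. The hinge is easy: let go short of about 1.47 the lid falls shut, beyond about 1.52 it sinks back on the stop.
- tab_grip (a point): the grip point of the lift tab, 32 mm out from the front edge of the lid, in the middle of the edge. The tab is a plain grey bar, 50 mm long (standing out to -x of the case when shut), 16 mm wide (along the case's y), 12 mm high; the grip point is its mid-width and mid-height, 18 mm from its free end. It moves with the lid. Shut, it is 49 mm above the worktop.
- hinge (a point): middle of the lid's hinge line, 43 mm above the worktop, 78 mm behind the case's origin; the tab's grip point moves round it on a circle of 186 mm radius.
- tape: Brown roll of tape lying flat: outer diameter 102 mm, hole 70 mm, so the ring's wall is about 16 mm thick; 24 mm high. Origin at the centre of its underside, z along the roll's axis. Starts on the lid of the case.
- board: Pink cutting board lying flat, fixed: 315 mm (its x) by 234 mm (its y), 13 mm thick. Origin at the centre of its underside.
- scraper: Bench scraper, grey blade with a round white grip, lying on the +x end of the cutting board (board's x): 100 mm (its x) by 145 mm (its y), 25 mm high. Origin at the centre of its underside. Stays there.
- pot: Small green paste pot with a white cap, 45 mm wide, 39 mm high, standing at the left side of the work. Origin at the centre of its underside. Stays there.
- pen: Marker pen, 135 mm long (its y), 17 mm thick, lying at the right side of the work. Origin at the middle of its underside. Stays there.
Not all that is in view belongs to the job. Of the things like the tape, leave any that is black; of the rest the smaller one is meant.

How it is judged:
On the way, in this order (a step that is already met when the one before it is completed fails the run):
1. the tape lies flat and released on the cutting board while the lid is still shut (x of tape in the frame of board between -0.11 and 0.11 m and y of tape in the frame of board between -0.07 and 0.07 m and z of tape in the frame of board below 0.018 m and angle between tape's own z axis and vertical below 0.08 rad and linear speed of tape below 0.02 m/s and contact force between the fingers and tape below 0.05 N and value of joint case_lid below 0.1 rad), for 0.2 s.
2. the lid is swung back on its stop (value of joint case_lid above 1.6 rad), for 0.2 s.
At the end, for the whole second after the job is handed in: The lid rests at rest on its stop (over 1.6 rad), and the tape lies still and flat on the cutting board (underside within 5 mm of the board's top, tilt under 0.08 rad, its rim over the board's edge by no more than about 4 mm), not touching the scraper (value of joint case_lid above 1.6 rad and velocity of joint case_lid between -0.1 and 0.1 rad/s and x of tape in the frame of board between -0.11 and 0.11 m and y of tape in the frame of board between -0.07 and 0.07 m and z of tape in the frame of board below 0.018 m and angle between tape's own z axis and vertical below 0.08 rad and linear speed of tape below 0.02 m/s and contact force between tape and scraper below 0.05 N).
It fails at once if the tape is dropped or thrown (falls freely at over 0.6 m/s, a drop of about 2 cm) (linear speed of tape above 0.6 m/s and contact force between tape and anything else below 0.02 N).
It fails at once if the lid is flung open or slams (over 2 rad/s) (velocity of joint case_lid above 2 rad/s or velocity of joint case_lid below -2 rad/s).
It fails at once if the scraper, pot or pen is moved by more than 3 cm (distance of any of scraper, pot, pen from where it was at the start of the episode above 0.03 m).
It also fails if it takes over 54 s, if anything falls off the work surface, if the arm or the gripper's body presses on something with over 40 N, if the wrist force passes 120 N, or if a joint passes its speed limit or range.

## Working session

There is one attempt and no reset: what is moved stays moved. The work goes in short steps, Python scripts to look and compute and a shell command to move; the robot and the scene stay as the last step left them, time stands still between calls to the robot, and variables do not carry over. Pictures are saved under pics/ and viewed, at most 10 in all, crops included, and the job is handed in when it is done.

```bash
mkdir -p pics; python3 - <<'E'
from bench import r,get_image,camera_info
import cv2,numpy as np
for n in("top","scene"):
    im=get_image(n);np.save(f"pics/{n}.npy",im);cv2.imwrite(f"pics/{n}0.png",im[:,:,::-1])
    c=camera_info(n);print(n,{k:(np.round(v,4).tolist() if k=="world_to_cam" else v) for k,v in c.items()})
print({k:(np.round(v,3).tolist() if k!='x' else 0) for k,v in r.get_state().items()})
c=camera_info("wrist");print(c)
E
```

```text
top {'fx': 439.52031568688363, 'fy': 439.52031568688363, 'cx': 248.68090344644446, 'cy': 195.4120202032384, 'world_to_cam': [[0.0554, -0.9985, -0.0036, -0.0044], [0.9746, 0.0533, 0.2173, -0.4883], [-0.2168, -0.0155, 0.9761, -1.3665], [0.0, 0.0, 0.0, 1.0]]}
scene {'fx': 476.76511090432734, 'fy': 476.76511090432734, 'cx': 258.87232416072777, 'cy': 200.46594457073073, 'world_to_cam': [[-0.8784, -0.4777, 0.0148, 0.4048], [0.3684, -0.6571, 0.6577, -0.2159], [-0.3045, 0.5832, 0.7531, -1.6225], [0.0, 0.0, 0.0, 1.0]]}
{'clock': 0.1, 'qpos': [1.019, 0.221, 1.528, 0.0, 1.395, -0.126], 'joint_vel': [-0.001, -0.004, -0.002, 0.001, 0.001, -0.0], 'joint_torque': [0.0, -49.825, -39.054, -0.0, 0.006, -0.0], 'ee_pos': [0.258, 0.569, 0.23], 'orientation': [[-0.911, 0.413, -0.001], [0.413, 0.911, -0.002], [0.0, -0.002, -1.0]], 'force': [0.581, 0.007, 0.052], 'torque': [0.047, -0.025, 0.019], 'grip_force': 0.0, 'opening': 0.085}
{'fx': 297.3186396354542, 'fy': 297.3186396354542, 'cx': 257.5730150124505, 'cy': 191.09692329058555, 'mount': array([[ 4.53043369e-04,  9.48424245e-01,  3.17003542e-01,
         8.22579151e-02],
       [ 9.99999443e-01, -7.32022133e-04,  7.60951821e-04,
         4.16183981e-05],
       [ 9.53758766e-04,  3.17003021e-01, -9.48424048e-01,
        -1.43185929e-01],
       [ 0.00000000e+00,  0.00000000e+00,  0.00000000e+00,
         1.00000000e+00]])}
```

View pics/top0.png

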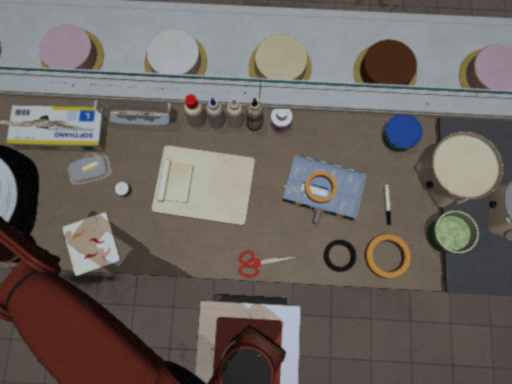

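View pics/scene0.png

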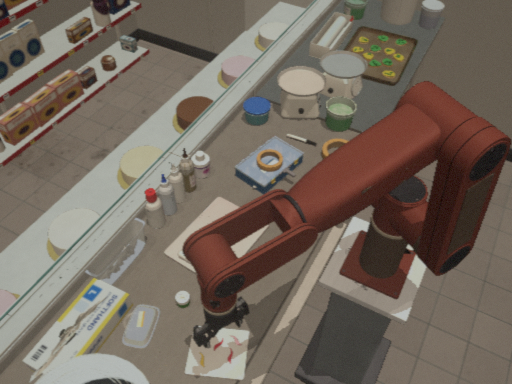

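Three rings in the top view: orange at (321,186) on the case, black at (340,255), and a larger orange one at (388,256). The one meant is at (321,186): it isn't black, it's the smaller of the other two, and it lies on the case. The board is at (204,185) with the scraper on its left end at (173,182), and the tab is at (318,214). Next I'll measure these and enlarge a crop to confirm.

```bash
cat > h.py <<'E'
import numpy as np,cv2
from bench import r,get_image,camera_info
def ray(n,uv,z):
    c=camera_info(n);W=np.array(c["world_to_cam"]);R=W[:3,:3];o=-R.T@W[:3,3]
    uv=np.atleast_2d(uv).astype(float)
    d=np.c_[(uv[:,0]-c["cx"])/c["fx"],-(uv[:,1]-c["cy"])/c["fy"],-np.ones(len(uv))]@R
    return o+d*((z-o[2])/d[:,2])[:,None]
def blobs(im,lo,hi,roi):
    x0,y0,x1,y1=roi;hsv=cv2.cvtColor(im,cv2.COLOR_RGB2HSV)
    m=cv2.inRange(hsv,np.array(lo),np.array(hi));k=np.zeros_like(m);k[y0:y1,x0:x1]=m[y0:y1,x0:x1]
    cs,_=cv2.findContours(k,cv2.RETR_EXTERNAL,cv2.CHAIN_APPROX_NONE)
    return max(cs,key=cv2.contourArea)[:,0]
def rect(p):
    return cv2.minAreaRect(np.float32(p[:,:2]*1000))
E
python3 - <<'E'
from h import *
im=np.load("pics/top.npy");hsv=cv2.cvtColor(im,cv2.COLOR_RGB2HSV)
for n,(u,v) in dict(tape=(308,186),case=(350,195),caseL=(292,185),board=(220,185),scr=(182,182),grip=(165,180),tab=(318,214),table=(280,230),big=(370,256)).items(): print(n,hsv[v,u])
cv2.imwrite("pics/crop.png",cv2.resize(im[140:285,140:420,::-1],None,fx=2.8,fy=2.8,interpolation=cv2.INTER_CUBIC))
for n,roi,z in(("tape",(295,160,345,208),.078),("big",(360,230,415,285),.02)):
    c=blobs(im,(8,120,80),(25,255,255),roi);p=ray("top",c,z)
    (x,y),R=cv2.minEnclosingCircle(np.float32(p[:,:2]*1000));print(n,x,y,2*R,len(c))
c=blobs(im,(100,40,60),(125,255,255),(270,145,380,230));print("case",rect(ray("top",c,.054)))
E
```

```text
tape [ 17 142 172]
case [107  56 149]
caseL [109  56 159]
board [ 20  31 180]
scr [ 30  25 176]
grip [ 39  20 177]
tab [ 11  32 113]
table [ 18  51 109]
big [ 18 159 173]
tape 524.4525146484375 -204.13992309570312 101.48128509521484 85
big 321.9229431152344 -433.5225830078125 143.63848876953125 124
case ((533.482421875, -220.70785522460938), (237.78860473632812, 157.417236328125), 77.1504898071289)
```

View pics/crop.png

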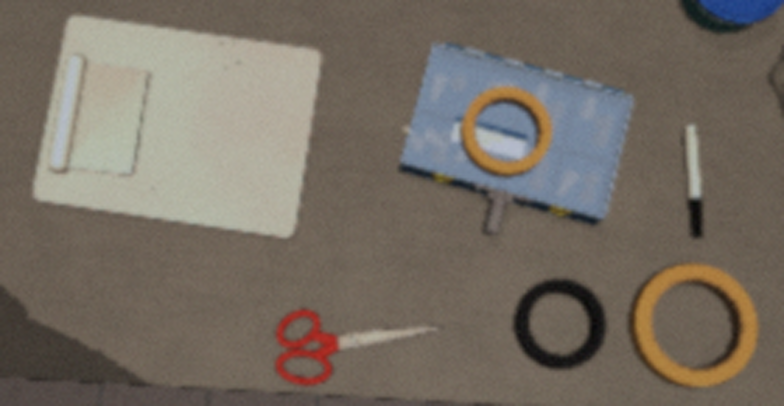

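The crop (2.8× zoom, offset 140,140) confirms the choice: the ring on the case, at crop (506,130), measures 101 mm. The other orange ring is 144 mm and the third is black. The board corners are at about crop (68,15), (322,50), (294,238) and (33,200), and the tab runs from (500,193) to (492,232).

```bash
python3 - <<'E'
from h import *
im=np.load("pics/top.npy");hsv=cv2.cvtColor(im,cv2.COLOR_RGB2HSV)
c=blobs(im,(0,0,140),(60,48,255),(145,135,265,235));p=ray("top",c,.013);print("board",rect(p),len(c))
print("boardcorners",ray("top",np.array([(68,15),(322,50),(294,238),(33,200)])/2.8+139.8,.013).round(3).tolist())
print("scr corners",ray("top",np.array([(150,68),(133,175)])/2.8+139.8,.016).round(3).tolist())
print("tab base/tip",ray("top",np.array([(500,193),(492,233)])/2.8+139.8,.055).round(3).tolist())
print("case front corners",ray("top",np.array([(400,165),(602,220)])/2.8+139.8,.054).round(3).tolist())
print("pot",ray("top",[(122,188)],.039))
# case from tab
E
```

```text
board ((528.163330078125, 177.05712890625), (313.9144592285156, 233.38087463378906), 84.5139389038086) 309
boardcorners [[0.657, 0.321, 0.013], [0.629, 0.01, 0.013], [0.398, 0.03, 0.013], [0.426, 0.34, 0.013]]
scr corners [[0.594, 0.215, 0.016], [0.462, 0.225, 0.016]]
tab base/tip [[0.456, -0.203, 0.055], [0.409, -0.195, 0.055]]
case front corners [[0.483, -0.088, 0.054], [0.431, -0.32, 0.054]]
pot [[0.49324677 0.43914552 0.039     ]]
```

```bash
python3 -m pendant '0 0 0 -0.19; 0 0 0 -0.07; -0.048 -0.082 0 0; -0.048 -0.082 0 0; -0.048 -0.082 0 0; -0.048 -0.082 0 0; -0.048 -0.082 0 0; -0.048 -0.082 0 0; -0.048 -0.082 0 0; -0.048 -0.082 0 0; -0.048 -0.082 0 0; -0.048 -0.082 0 0' 0.5 60; cat >> h.py <<'E'
def to(x,y,z):
    s=r.get_state();R=np.array(s["orientation"]);d=np.array([x,y,z])-s["ee_pos"]
    print("clk",round(s["clock"],2),"pos",np.round(s["ee_pos"],4),"yaw of tool y",np.degrees(np.arctan2(R[1,1],R[0,1])).round(2),"tool z",R[:,2].round(3))
    print("shares",(R.T@d/.5).round(3),"dist",np.linalg.norm(d).round(3),"F",np.round(s["force"],1),"open",round(s["opening"],4),"grip",round(s["grip_force"],1))
E
python3 -c "
from h import *
to(.5145,-.246,.12)"
```

```text
clock: 1.3
ee_pos: [0.4021, 0.1146, 0.2312]
orientation: [[-0.976, 0.22, 0.0], [0.22, 0.976, 0.0], [-0.0, 0.0, -1.0]]
force: [0.6, -0.2, 0.3]
opening: 0.043
grip_force: 0.0
clk 1.3 pos [0.4021 0.1146 0.2312] yaw of tool y 77.32 tool z [ 0.  0. -1.]
shares [-0.378 -0.654  0.222] dist 0.394 F [ 0.6 -0.2  0.3] open 0.043 grip 0.0
```

```bash
python3 -m pendant '-0.047 -0.082 0.02 0; -0.047 -0.082 0.02 0; -0.047 -0.082 0.02 0; -0.047 -0.082 0.02 0; -0.047 -0.082 0.02 0; -0.047 -0.082 0.02 0; -0.047 -0.081 0.02 0; -0.047 -0.081 0.02 0; 0 0 0.03 0; 0 0 0.03 0; 0 0 0 0' | head -1
python3 -c "
from h import *
to(.5145,-.246,.057)
im=get_image('wrist');cv2.imwrite('pics/w1.png',im[:,:,::-1])"
```

```text
clock: 2.4
clk 2.4 pos [ 0.5114 -0.2417  0.1178] yaw of tool y 77.32 tool z [-0.005  0.004 -1.   ]
shares [-0.009 -0.007  0.122] dist 0.061 F [-1.   0.1 -0.7] open 0.0427 grip 0.0
```

View pics/w1.png

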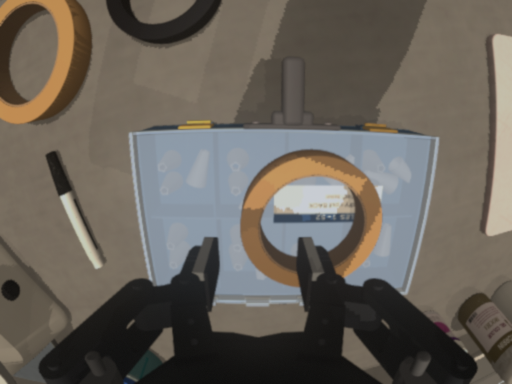

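The wrist view shows the ring on the clear lid, spanning about (241–382, 150–288). The fingers are at (205,265) and (312,265), and the tab is at (292,90). I'll check the ring centre and the tab by casting wrist rays.

```bash
cat >> h.py <<'E'
def wray(uv,z,s):
    c=camera_info("wrist");M=np.array(c["mount"]);R=np.array(s["orientation"])
    uv=np.atleast_2d(uv).astype(float);a=np.c_[uv[:,0]-c["cx"],uv[:,1]-c["cy"]];rr=np.linalg.norm(a,axis=1);t=rr/c["fx"]
    d=np.c_[a[:,0]/rr*np.sin(t),-a[:,1]/rr*np.sin(t),-np.cos(t)]@M[:3,:3].T@R.T
    o=np.array(s["ee_pos"])+R@M[:3,3]
    return o+d*((z-o[2])/d[:,2])[:,None]
E
python3 - <<'E'
from h import *
s=r.get_state();im=cv2.imread("pics/w1.png")[:,:,::-1].copy()
# inner and outer top rim picks: outer left, outer right, outer top(upper edge of top face)
c=blobs(im,(5,90,60),(25,255,255),(235,145,390,295))
p=ray  # noqa
P=wray(c,.078,s)[:,:2]
up=P[c[:,1]<262]; A=np.c_[2*up,np.ones(len(up))];q=np.linalg.lstsq(A,(up**2).sum(1),rcond=None)[0]
print("tape fit",q[:2],"R",np.sqrt(q[2]+q[:2]@q[:2]))
print("tab tip,base (top z .055)",wray([(292,58),(292,122)],.055,s).round(4).tolist())
print("lid front corners",wray([(131,133),(438,137)],.054,s).round(4).tolist())
E
```

```text
tape fit [ 0.52237748 -0.20493131] R 0.04452310339530243
tab tip,base (top z .055) [[0.411, -0.1949, 0.055], [0.4551, -0.2043, 0.055]]
lid front corners [[0.4345, -0.3212, 0.054], [0.4869, -0.0877, 0.054]]
```

```bash
python3 -m pendant '-0.009 -0.009 0.03 0; 0 0 0.03 0; 0 0 0.03 0; 0 0 0.02 0; 0 0 0.01 0; 0 0 0 0; 0 0 0 0'|head -1
python3 -c "
from h import *
to(.514,-.2465,.057)"
python3 -m pendant '0 0 0 0; 0 0 0 0; 0 0 0 0; 0 0 0 0; 0 0 0 0; 0 0 0 0' 0 60
python3 -c "
from h import *
to(.514,-.2465,.057)"
```

```text
clock: 3.15
clk 3.15 pos [ 0.5173 -0.2493  0.0616] yaw of tool y 77.3 tool z [ 0. -0. -1.]
shares [0.008 0.004 0.009] dist 0.006 F [ 0.3 -0.2 -0.5] open 0.0429 grip 0.0
clock: 3.75
ee_pos: [0.5176, -0.2497, 0.0622]
orientation: [[-0.976, 0.22, 0.001], [0.22, 0.976, -0.001], [-0.001, -0.001, -1.0]]
force: [-0.6, -0.8, 6.1]
opening: 0.0123
grip_force: 58.7
clk 3.75 pos [ 0.5176 -0.2497  0.0622] yaw of tool y 77.3 tool z [ 0.001 -0.001 -1.   ]
shares [0.009 0.005 0.01 ] dist 0.007 F [-0.6 -0.8  6.1] open 0.0123 grip 58.7
```

```bash
python3 -m pendant '0 0 -0.01 0; 0 0 -0.01 0; 0 0 -0.01 0; 0 0 0 0'
python3 -c "
from h import *
to(.514,-.2465,.1)
a=get_image('wrist')[100:384,120:430];b=get_image('scene')[120:220,200:340]
a=cv2.resize(a,(440,403));b=cv2.resize(b,(350,250));o=np.zeros((403,790,3),np.uint8);o[:,:440]=a;o[:250,440:]=b
cv2.imwrite('pics/w2.png',o[:,:,::-1])"
```

```text
clock: 4.15
ee_pos: [0.5176, -0.2495, 0.0772]
orientation: [[-0.976, 0.22, 0.001], [0.22, 0.976, -0.001], [-0.001, -0.0, -1.0]]
force: [-0.5, 0.2, -0.7]
opening: 0.0119
grip_force: 58.1
clk 4.15 pos [ 0.5176 -0.2495  0.0772] yaw of tool y 77.31 tool z [ 0.001 -0.001 -1.   ]
shares [ 0.008  0.004 -0.046] dist 0.023 F [-0.5  0.2 -0.7] open 0.0119 grip 58.1
```

View pics/w2.png

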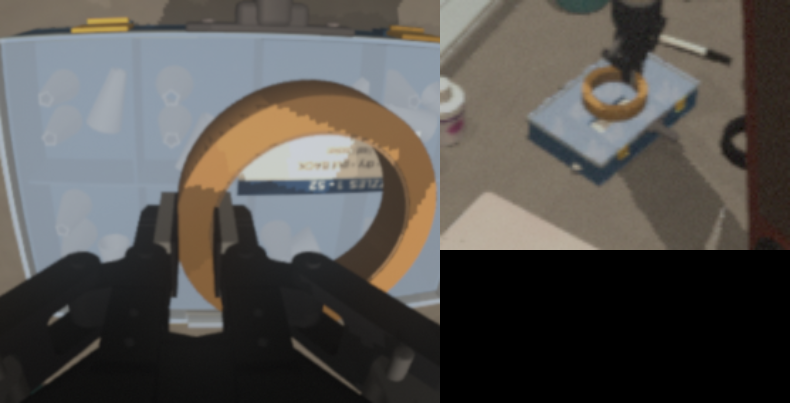

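The ring is held by its wall at crop (215,230) and has lifted level off the lid. Carrying it to the board now.

```bash
python3 -m pendant '0 0 -0.02 0; 0 0 -0.03 0; 0 0 -0.03 0; 0 0 -0.02 0; 0.006 0.026 0 0; 0.012 0.051 0 0; 0.012 0.051 0 0; 0.012 0.051 0 0; 0.012 0.051 0 0; 0.012 0.051 0 0; 0.012 0.051 0 0; 0.012 0.051 0 0'|grep -E "clock|open|grip"
python3 -m pendant '0.012 0.051 0 0; 0.012 0.051 0 0; 0.012 0.051 0 0; 0.012 0.051 0 0; 0.006 0.026 0 0; 0 0 0.03 0; 0 0 0.03 0; 0 0 0.03 0; 0 0 0 0'|grep -E "clock|open|grip"
python3 -c "
from h import *
to(.5145,.063,.022)"
```

```text
clock: 5.45
opening: 0.012
grip_force: 58.2
clock: 6.35
opening: 0.0121
grip_force: 58.2
clk 6.35 pos [0.5116 0.0647 0.0779] yaw of tool y 77.26 tool z [-0.006 -0.    -1.   ]
shares [-0.007 -0.002  0.112] dist 0.056 F [-0.  -0.6 -0.7] open 0.0121 grip 58.2
```

```bash
python3 -m pendant '0 0 0.03 0; 0 0 0.03 0; 0 0 0.02 0; 0 0 0.01 0; 0 0 0.006 0; 0 0 0 0; 0 0 0 0'|grep -E "ee_|force"
python3 -m pendant '0 0 0.004 0; 0 0 0 0'|grep -E "ee_|force"
python3 -c "
from h import *
to(.5145,.063,.021)"
```

```text
ee_pos: [0.5147, 0.0655, 0.0338]
force: [0.2, 0.4, -0.8]
grip_force: 58.2
ee_pos: [0.5144, 0.0656, 0.0315]
force: [0.3, 0.7, -0.9]
grip_force: 58.2
clk 7.25 pos [0.5144 0.0656 0.0315] yaw of tool y 77.31 tool z [ 0. -0. -1.]
shares [-0.001 -0.005  0.021] dist 0.011 F [ 0.3  0.7 -0.9] open 0.012 grip 58.2
```

```bash
python3 -m pendant '0 0 0.008 0; 0 0 0.006 0; 0 0 0 0; 0 0 0 0'|grep -E "ee_|force"
python3 -m pendant '0 0 0.004 0; 0 0 0 0; 0 0 0 0'|grep -E "ee_|force"
python3 -m pendant '0 0 0.002 0; 0 0 0 0; 0 0 0 0'|grep -E "ee_|force"
```

```text
ee_pos: [0.514, 0.0656, 0.0241]
force: [-0.4, 0.4, -2.0]
grip_force: 58.2
ee_pos: [0.5142, 0.0656, 0.0222]
force: [0.1, 0.2, -0.5]
grip_force: 58.2
ee_pos: [0.5142, 0.0656, 0.0213]
force: [0.4, 0.8, -0.1]
grip_force: 58.3
```

```bash
python3 -m pendant '0 0 0.002 0; 0 0 0 0; 0 0 0 0'|grep -E "ee_|force"
python3 -m pendant '0 0 0.002 0; 0 0 0 0; 0 0 0 0'|grep -E "ee_|force"
```

```text
ee_pos: [0.5144, 0.0656, 0.0211]
force: [-3.4, -0.0, 7.9]
grip_force: 59.2
ee_pos: [0.5144, 0.0656, 0.021]
force: [-7.4, 0.4, 15.8]
grip_force: 60.4
```

Contact at TCP z = 0.021, as predicted. Releasing now, then backing straight up.

```bash
python3 -m pendant '0 0 0 0; 0 0 0 0; 0 0 0 0; 0 0 0 0; 0 0 0 0' 0.5|grep -E "clock|open|force"
python3 -m pendant '0 0 -0.02 0; 0 0 -0.04 0; 0 0 -0.06 0; 0 0 -0.06 0; 0 0 -0.04 0; 0 0 0 0; 0 0 0 0'|grep -E "clock|ee_|open|force"
python3 - <<'E'
from h import *
s=r.get_state();im=get_image("wrist");cv2.imwrite("pics/w3.png",im[:,:,::-1])
to(.4295,-.1975,.14)
t=get_image("top")
c=blobs(t,(8,110,70),(25,255,255),(200,130,280,240));P=ray("top",c,.037);(x,y),R=cv2.minEnclosingCircle(np.float32(P[:,:2]*1000));print("tape top",x,y,2*R)
E
```

```text
clock: 9.35
force: [0.4, 0.3, 0.2]
opening: 0.0427
grip_force: 0.0
clock: 10.05
ee_pos: [0.5145, 0.0656, 0.1298]
force: [0.3, 0.0, -0.2]
opening: 0.0426
grip_force: 0.0
clk 10.1 pos [0.5137 0.0656 0.1287] yaw of tool y 77.3 tool z [-0.001  0.    -1.   ]
shares [ 0.049 -0.55  -0.022] dist 0.276 F [ 0.2 -1.   0.2] open 0.0429 grip 0.0
tape top 533.4966430664062 147.74891662597656 52.51183319091797
```

View pics/w3.png

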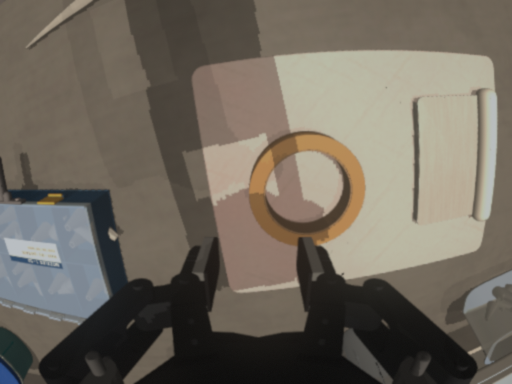

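The wrist view shows the tape lying flat and released around (307,188). It is wholly on the board (195–495) and well clear of the scraper, which starts at column 415. On to the tab.

```bash
python3 -m pendant '0.006 -0.069 0 0; 0.006 -0.069 0 0; 0.006 -0.069 0 0; 0.006 -0.069 0 0; 0.006 -0.069 0 0; 0.006 -0.069 0 0; 0.006 -0.069 0 0; 0.006 -0.067 0 0; 0 0 0 0; 0 0 0 0'|head -1
python3 - <<'E'
from h import *
s=r.get_state();im=get_image("wrist");cv2.imwrite("pics/w4.png",im[:,:,::-1])
to(.4295,-.1975,.030)
E
```

```text
clock: 11.15
clk 11.2 pos [ 0.4297 -0.1967  0.1282] yaw of tool y 77.26 tool z [-0.002  0.002 -1.   ]
shares [-0.    -0.002  0.196] dist 0.098 F [ 0.7  1.4 -0. ] open 0.0429 grip 0.0
```

View pics/w4.png

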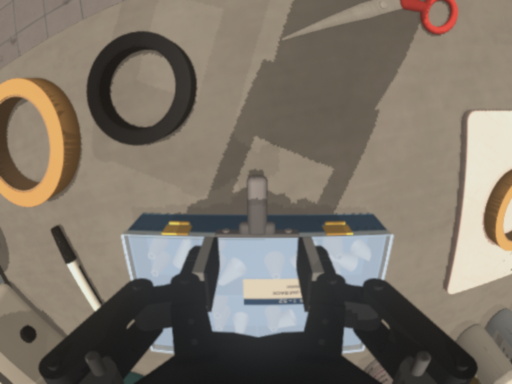

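The tab, at column 258, is centred between the fingers (205 and 312). Descending and gripping it lightly so it can pivot in the pads.

```bash
python3 -m pendant '0 -0.002 0.05 0; 0 0 0.05 0; 0 0 0.05 0; 0 0 0.03 0; 0 0 0.01 0; 0 0 0 0; 0 0 0 0'|grep -E "ee_|force"
python3 -m pendant '0 0 0 0; 0 0 0 0; 0 0 0 0; 0 0 0 0; 0 0 0 0' 0 25|grep -E "clock|ee_|open|force"
python3 - <<'E'
from h import *
s=r.get_state();print(wray([(0,0)],0,s)[0][:0])
to(.4295,-.1975,.030)
E
```

```text
ee_pos: [0.4309, -0.1982, 0.035]
force: [0.5, 0.8, 0.2]
grip_force: 0.0
clock: 12.4
ee_pos: [0.431, -0.1984, 0.0353]
force: [0.6, 4.3, 6.9]
opening: 0.0156
grip_force: 30.7
[]
clk 12.4 pos [ 0.431  -0.1984  0.0353] yaw of tool y 77.29 tool z [ 0.002 -0.    -1.   ]
shares [0.003 0.001 0.011] dist 0.006 F [0.6 4.3 6.9] open 0.0156 grip 30.7
```

```bash
python3 - <<'E'
import numpy as np
a=np.r_[0,.03,.08,.15,.23,.31,.39,.47,.55,.63,.71,.79,.87,.95,1.03,1.11,1.19,1.27,1.35,1.43,1.5,1.55,1.59,1.61]+.032
u=.186*np.cos(a);z=.186*np.sin(a);d=np.c_[np.diff(np.round(u/.5,3)),-np.diff(np.round(z/.5,3))]
print("; ".join(f"{x:.3f} 0 {y:.3f} 0" for x,y in d))
E
```

```text
-0.001 0 -0.011 0; -0.001 0 -0.019 0; -0.004 0 -0.025 0; -0.007 0 -0.029 0; -0.009 0 -0.029 0; -0.011 0 -0.027 0; -0.013 0 -0.027 0; -0.015 0 -0.025 0; -0.018 0 -0.025 0; -0.019 0 -0.022 0; -0.021 0 -0.021 0; -0.022 0 -0.020 0; -0.024 0 -0.017 0; -0.026 0 -0.016 0; -0.026 0 -0.013 0; -0.028 0 -0.012 0; -0.028 0 -0.009 0; -0.029 0 -0.006 0; -0.030 0 -0.005 0; -0.026 0 -0.002 0; -0.018 0 -0.000 0; -0.015 0 -0.000 0; -0.007 0 0.001 0
```

```bash
python3 -m pendant '-0.001 0 -0.011 0; -0.001 0 -0.019 0; -0.004 0 -0.025 0; -0.007 0 -0.029 0; -0.009 0 -0.029 0; -0.011 0 -0.027 0; 0 0 0 0'|grep -E "clock|ee_|open|force"
```

```text
clock: 13.1
ee_pos: [0.447, -0.202, 0.1061]
force: [0.0, 3.4, -0.1]
opening: 0.0154
grip_force: 29.8
```

```bash
python3 -m pendant '-0.013 0 -0.027 0; -0.015 0 -0.025 0; -0.018 0 -0.025 0; -0.019 0 -0.022 0; -0.021 0 -0.021 0; -0.022 0 -0.020 0; -0.024 0 -0.017 0; -0.026 0 -0.016 0; 0 0 0 0'|grep -E "clock|ee_|open|force"
python3 - <<'E'
from h import *
im=get_image("scene")[90:240,190:390];cv2.imwrite("pics/s2.png",cv2.resize(im,None,fx=3.5,fy=3.5)[:,:,::-1])
E
```

```text
clock: 14.0
ee_pos: [0.5246, -0.2197, 0.1918]
force: [-0.1, 1.5, -1.0]
opening: 0.0158
grip_force: 32.7
```

View pics/s2.png

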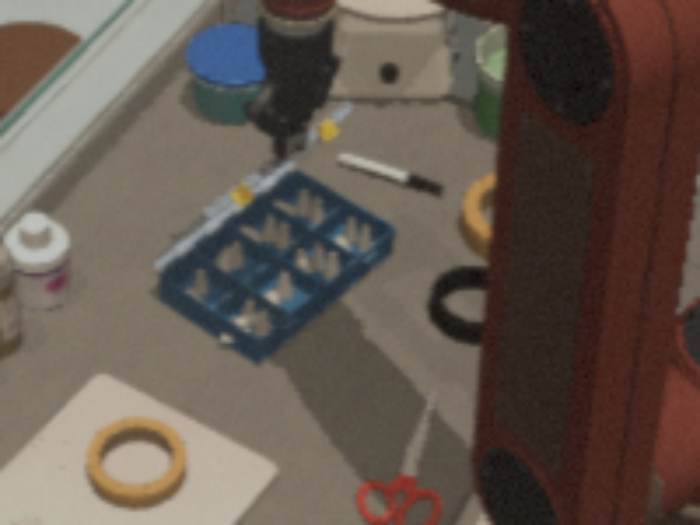

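The lid is partly raised, with the tab held at crop (285,135). The tape lies on the board at (136,460). Continuing the arc.

```bash
python3 -m pendant '-0.026 0 -0.013 0; -0.028 0 -0.012 0; -0.028 0 -0.009 0; -0.029 0 -0.006 0; -0.030 0 -0.005 0; -0.026 0 -0.002 0; -0.018 0 0 0; -0.015 0 0 0; -0.007 0 0.001 0; 0 0 0 0; 0 0 0 0'|grep -E "clock|ee_|open|force"
python3 -c "
from h import *
to(.6109+.010*.976,-.2383-.010*.22,.21)"
```

```text
clock: 15.15
ee_pos: [0.6242, -0.2423, 0.2139]
force: [-1.0, 0.5, -1.3]
opening: 0.0153
grip_force: 37.3
clk 15.15 pos [ 0.6242 -0.2423  0.2139] yaw of tool y 77.3 tool z [ 0. -0. -1.]
shares [0.008 0.002 0.008] dist 0.006 F [-1.   0.5 -1.3] open 0.0153 grip 37.3
```

```bash
python3 -m pendant '-0.004 0 0 0; -0.004 0 0 0; 0 0 0 0; 0 0 0 0'|grep -E "ee_|force"
python3 -m pendant '-0.004 0 0 0; 0 0 0 0; 0 0 0 0'|grep -E "ee_|force"
```

```text
ee_pos: [0.628, -0.2432, 0.2136]
force: [-2.0, -1.1, -1.5]
grip_force: 37.3
ee_pos: [0.63, -0.2436, 0.2135]
force: [-2.6, -1.1, -2.6]
grip_force: 37.3
```

```bash
python3 -m pendant '0 0 0 0; 0 0 0 0; 0 0 0 0; 0 0 0 0; 0 0 0 0' 0.5|grep -E "ee_|open|force"
python3 -m pendant '0 0 -0.02 0; 0 0 -0.04 0; 0 0 -0.06 0; 0 0 -0.04 0; 0.06 0.03 0 0; 0.06 0.03 0 0; 0.06 0.03 0 0; 0.06 0.03 0 0; 0.06 0.03 0 0; 0 0 0 0; 0 0 0 0; 0 0 0 0'|grep -E "clock|ee_|force"
python3 - <<'E'
from h import *
a=get_image("scene")[80:280,150:350];b=get_image("top")[130:280,100:410]
a=cv2.resize(a,(360,360));b=cv2.resize(b,(434,210));o=np.zeros((360,794,3),np.uint8);o[:,:360]=a;o[:210,360:]=b
cv2.imwrite("pics/end.png",o[:,:,::-1])
E
```

```text
ee_pos: [0.6304, -0.2434, 0.2141]
force: [0.8, 0.4, -0.9]
opening: 0.0427
grip_force: 0.0
clock: 17.55
ee_pos: [0.5011, -0.138, 0.2946]
force: [-0.4, -0.3, -0.8]
grip_force: 0.0
```

View pics/end.png

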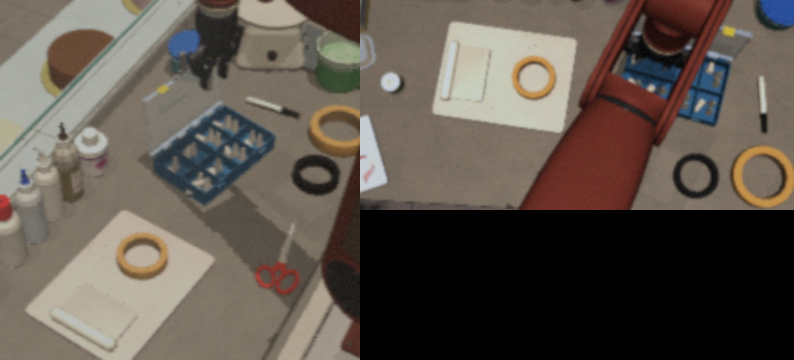

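The lid stands upright on its stop at left (180,110), untouched by the gripper. The tape is flat on the board, at (142,255) in the scene view and (534,77) in the top view, and clear of the scraper. The pot and pen haven't moved. Handing in.

```bash
python3 -c "
from bench import r
print(r.job_done())"
```

```text
the job is handed in; nothing more can be done
None
```

I handed the job in at about 18 s: the tape lies flat on the board clear of the scraper, the lid stands open on its stop, and the scraper, pot and pen were left alone; the hand-in call gave no verdict.

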